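Line up the reagent bottles by height beside the timer

ROBOT

A 6-joint arm with a two-finger parallel gripper is mounted at the origin on a cart in front of the work surface, level with it; the furniture and walls round the work are solid. World frame = base frame: x ahead of the robot, y to its left, z up, the work surface at z = 0. Lengths are in m, angles in rad, forces in N, time in s.
With the tool pointing down it reaches from about 0.4 to 0.825 m from the base axis. Payload 7 kg.
Tool frame: the origin (TCP) lies on the centre line of the jaws, within the pads' length; the fingertips stand 22 mm ahead of it and the grasp point (between the pads) lies 3 mm ahead of it (arm.tcp_to_tips is the distance from the TCP to the fingertips, in m); z points along the fingers, y is the line along which they close (so a half turn about z gives the same grasp; the last joint's range is limited). The gripper opens to 88 mm and grips with 3 to 60 N. Pads are 19 mm wide; open, the fingers measure 130 mm over their backs; the gripper's body (78 mm by 193 mm) begins 47 mm behind the grasp point.
Start: joints at [1.432, 0.359, 0.012, 0, -1.224, -0.288], TCP at [0.279, 0.614, 0.249] pointing down, gripper open.
Joint ranges: [-3.07, 3.07], [-1.43, 2.12], [-1.02, 1.25], [-3.03, 1.67], [-3.05, -0], [-3.03, 3.03]. Speed limits (rad/s): [2.39, 2.39, 3.01, 3.14, 3.14, 3.14].

INTERFACE

Orientations are given as [roll, pitch, yaw] about the fixed x, y, z axes, in that order (R = Rz(yaw) Ry(pitch) Rx(roll)).
In Python, from station import arm gives the robot as it stands.
- The arm moves only by the tool jog_arm, never from a script. Its argument "targets" is a list of rows, each an object of numbers: "dx", "dy", "dz": the shift along the tool's x, y, z in mm; "rx", "ry", "rz": the turn, a rotation vector about the tool's x, y, z in rad; "gripper": the closure, from 0 (fully open) to 1 (shut). In form: [{"dx": .., "dy": .., "dz": .., "rx": .., "ry": .., "rz": .., "gripper": ..}, ...]. A call has exactly 8 rows; each row is the pose to reach, as a shift and turn from the pose commanded when the call began, along the tool's axes at that moment; what a row does not reach only later rows make up. A row lasts 1/12 s, in which the tool goes at most 41.7 mm and 7.16 degrees, less where a joint would pass 70% of its speed; a pose out of reach is approached as far as the arm can. A call with a gripper value outside its range is refused whole. The fingers move at their own pace and stop on an object; "force" is the grip in N (left out, the last holds). Time passes only in rows, so rows that repeat a pose let the fingers close, or fill a call up. It gives the time, the measured TCP pose, the force, the opening and the grip force at its end, in the units of the state.
- arm.get_state(): the state, without advancing time (a new reading comes with each control period).
- arm.grab_frame(name): name is "side" or "top"; returns a dict with "frame" (480x640x3 uint8, red, green, blue), "z_map" (480x640 float32, m along the optical axis (not along the pixel's ray), 0 where there is no reading), "fx", "fy", "cx", "cy" (pixels), "view" (4x4, takes a point from world to camera coordinates). Camera axes: x right, y down, z forward; pixel columns grow to the right and rows downward; lengths in m; the calibration is good to about 2 mm. A picture is of the moment at which its call begins.
- arm.job_done(): hands the job in; it is judged then, once.
The state is a dict: "t": time; "q": joint angles; "qd": joint speeds; "joint_efforts": joint torques, N m; "eef_pos": TCP position; "ee_rot": TCP orientation; "force": force on the tool from outside, world axes, zero at the start; "moment": the same for the moment, N m; "width": finger opening in m; "gripper_force": force on a finger pad.
Only numpy, scipy, OpenCV 4.12 (cv2) and the standard library are available. Lean on these libraries where they do the work, as an engineer would, in place of code of your own. Each camera call takes 0.05 s, during which the arm holds its last target. There are 200 camera calls.

TASK

Set the four screw-cap bottles out on the tray in order of height: the shortest on the pad next to the timer, so that it does not hide the display, and rising to the tallest at the opposite end. Each bottle stands upright and centred on its own pad; do not knock any bottle over, and leave the timer where it stands.

Things in the scene. Friction and masses are not known exactly. Their poses are not given: they have to be found in the camera images.
- bottle_mini: Screw-cap bottle standing upright: small, clear with a white label, blue cap. 58 mm tall in all; the round body is 30 mm in diameter up to 54 mm, the narrower cap is 22 mm in diameter. Loose, 35 g give or take a third. Grasp it round the body; the shoulder is solid, so the cap offers little hold below its top. Origin: centre of the underside; z up along the bottle.
- bottle_amber_small: Screw-cap bottle standing upright: brown, black cap. 102 mm tall in all; the round body is 48 mm in diameter up to 90 mm, the narrower cap is 30 mm in diameter. Loose, 120 g give or take a third. Grasp it round the body; the shoulder is solid, so the cap offers little hold below its top. Origin: centre of the underside; z up along the bottle.
- bottle_amber_large: Screw-cap bottle standing upright: brown, white cap. 118 mm tall in all; the round body is 56 mm in diameter up to 106 mm, the narrower cap is 35 mm in diameter. Loose, 190 g give or take a third. Grasp it round the body; the shoulder is solid, so the cap offers little hold below its top. Origin: centre of the underside; z up along the bottle.
- bottle_white: Screw-cap bottle standing upright: white plastic, red cap. 135 mm tall in all; the round body is 60 mm in diameter up to 123 mm, the narrower cap is 37 mm in diameter. Loose, 210 g give or take a third. Grasp it round the body; the shoulder is solid, so the cap offers little hold below its top. Origin: centre of the underside; z up along the bottle.
- pad_1: Flat black rubber disc, 70 mm in diameter, 4 mm thick, lying fixed on the aluminium tray; the end one (the robot's left) of the four in the row. Origin: centre of its underside; its top, on which a bottle stands, is 4 mm higher, 10 mm above the desk.
- tray: Flat aluminium tray, fixed on the desk, 100 mm (its x) by 350 mm (its y), 6 mm thick with a rim 9 mm high. The pads lie in a straight row along its middle, pad_1 to pad_4 in order, 85 mm from centre to centre. The row runs left to right as the robot sees it, turned up to 12 degrees; pad_1 is at the robot's left (+y). Origin: centre of its underside.
- pad_2: Flat black rubber disc, 70 mm in diameter, 4 mm thick, lying fixed on the aluminium tray; the second of the four in the row. Origin: centre of its underside; its top, on which a bottle stands, is 4 mm higher, 10 mm above the desk.
- pad_3: Flat black rubber disc, 70 mm in diameter, 4 mm thick, lying fixed on the aluminium tray; the third of the four in the row. Origin: centre of its underside; its top, on which a bottle stands, is 4 mm higher, 10 mm above the desk.
- pad_4: Flat black rubber disc, 70 mm in diameter, 4 mm thick, lying fixed on the aluminium tray; the other end (the robot's right) of the four in the row. Origin: centre of its underside; its top, on which a bottle stands, is 4 mm higher, 10 mm above the desk.
- timer: White desk timer with a slanted display, 47 x 62 mm on plan, 52 mm high, loose. It stands on the desk just beyond one end of the tray, in line with the row, about 97 mm from the centre of the nearest pad, at pad_1's end or at pad_4's end (a glass beaker 59 mm tall stands at the other end). Origin: centre of its underside.
Things that resemble listed ones, but are neither listed nor needed, are in the scene too. What is shaped like the timer but orange or turquoise is not meant.

How it is judged:
By the outcome, as a careful person would: the job done as asked, in the order asked, and still so for the second after the job is handed in, with the robot touching nothing.
It also fails if it takes over 96 s, if anything falls off the work surface, if the arm or the gripper's body presses on something with over 40 N, if the wrist force passes 120 N, or if a joint passes its speed limit or range.

## Working session

There is one attempt and no reset: what is moved stays moved. The work goes in short steps, Python scripts to look and compute and a tool call to move; the robot and the scene stay as the last step left them, time stands still between calls to the robot, and variables do not carry over. Pictures are saved under pics/ and viewed, at most 14 in all, crops included, and the job is handed in when it is done.

Besides the shell and the picture viewer there is one more tool, called after "Emit:" as name([rows], argument=value, ...), one row to a line, values as JSON. jog_arm: Moves the arm, as the interface text tells. Its arguments: {"type":"object","properties":{"targets":{"type":"array","items":{"type":"object","properties":{"dx":{"type":"number"},"dy":{"type":"number"},"dz":{"type":"number"},"rx":{"type":"number"},"ry":{"type":"number"},"rz":{"type":"number"},"gripper":{"type":"number"}}}},"force":{"type":"number"}},"required":["targets"]}

```bash
mkdir -p pics; ls; python3 - <<'E'
from station import arm
import cv2,numpy as np
for n in("top","side"):
    f=arm.grab_frame(n); cv2.imwrite(f"pics/{n}0.png",f["frame"][:,:,::-1]); np.savez(f"{n}0.npz",**f)
    print(n,f["fx"],f["cx"],f["cy"],np.round(f["view"],3).tolist())
s=arm.get_state();print(s)
E
```

```text
pics
top 443.07802618051835 318.79540111543844 240.1379180702963 [[0.025, -1.0, 0.013, 0.105], [-0.989, -0.026, -0.144, 0.501], [0.144, -0.009, -0.99, 0.994], [0.0, 0.0, 0.0, 1.0]]
side 503.92432134850486 317.6303662590046 238.34065741147108 [[0.933, -0.36, 0.019, -0.422], [-0.129, -0.382, -0.915, 0.139], [0.337, 0.851, -0.403, 0.949], [0.0, 0.0, 0.0, 1.0]]
{'t': 0.1, 'q': array([ 1.43208145e+00,  3.59305469e-01,  1.11272734e-02, -3.02188620e-04,
       -1.22408557e+00, -2.88097435e-01]), 'qd': array([-8.69634899e-04, -2.40744103e-03,  2.17071648e-03,  9.61205074e-04,
       -1.62860130e-03,  1.94386415e-05]), 'joint_efforts': array([-1.38142637e-03, -5.84163308e+01,  2.93750918e+01,  7.01547951e+00,
        1.01764739e-02, -4.57030808e-05]), 'eef_pos': array([0.27928758, 0.61405803, 0.24771372]), 'ee_rot': array([ 3.14010497e+00, -1.44595720e-04, -4.26915100e-01]), 'force': array([-0.73131596,  0.81496818, -0.17936191]), 'moment': array([-0.0470502 ,  0.00377859, -0.06758216]), 'gripper_force': 0.0, 'width': 0.08765191458418051}
```

View pics/top0.png

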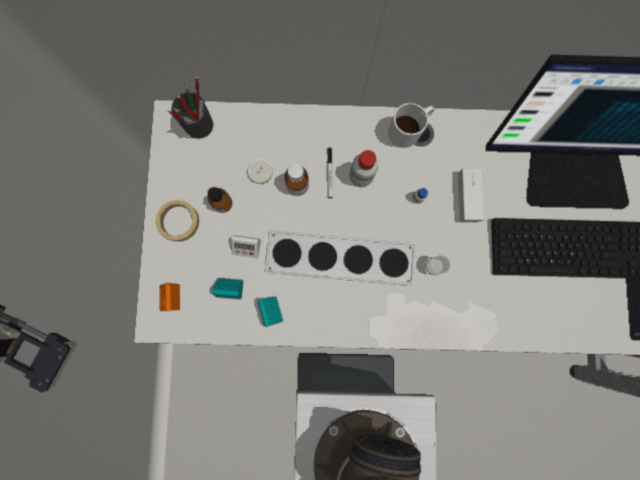

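View pics/side0.png

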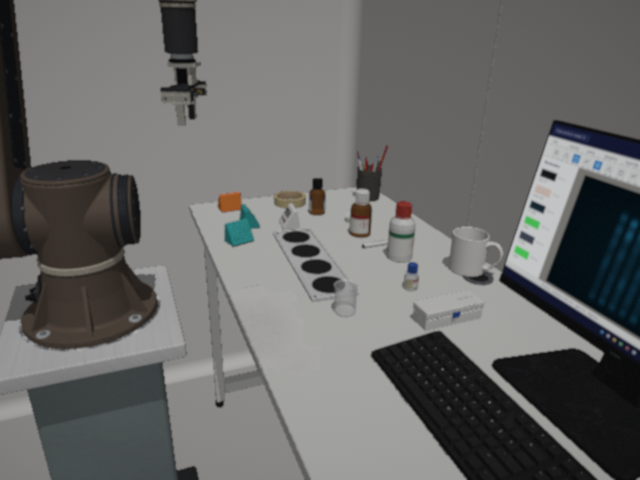

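Top view: the white timer is at (245,246), by the left pad (287,253), and the beaker is at (435,265). The orange one (170,297) and the turquoise ones (228,288) and (270,311) are decoys. Bottles: small amber (218,197), large amber (296,178), white (365,168), mini (421,195). Pads: (287,253), (322,256), (358,260), (394,263). The order is mini→pad_1, small amber→pad_2, large amber→pad_3, white→pad_4.

```bash
cat > h.py <<'E'
import numpy as np,cv2
def cloud(f):
    v,u=np.mgrid[:480,:640]; z=f["z_map"]
    c=np.stack([(u-f["cx"])/f["fx"]*z,(v-f["cy"])/f["fy"]*z,z],-1)
    V=f["view"]; return (c-V[:3,3])@V[:3,:3]
def plane(f,u,v,h):
    V=f["view"]; d=np.array([(u-f["cx"])/f["fx"],(v-f["cy"])/f["fy"],1])@V[:3,:3]
    o=-V[:3,3]@V[:3,:3]; return (o+d*(h-o[2])/d[2])[:2]
def fitc(P,r):
    from scipy.optimize import least_squares
    c0=P.mean(0); return least_squares(lambda c:np.hypot(*(P-c).T)-r,c0,loss='soft_l1',f_scale=.002).x
E
python3 - <<'E'
from h import *
T=dict(np.load("top0.npz"));S=dict(np.load("side0.npz"))
W=cloud(T);WS=cloud(S)
g=cv2.cvtColor(T["frame"],cv2.COLOR_RGB2GRAY)
m=(g<70).astype(np.uint8); n,l,st,ce=cv2.connectedComponentsWithStats(m)
pads=[]
for i in range(1,n):
    if 225<ce[i][1]<285 and 270<ce[i][0]<410 and st[i][4]>300:
        p=plane(T,*ce[i],.010);pads.append(p);print("pad",ce[i].round(1),st[i][4],p.round(4))
pads=np.array(pads);print("spacing",np.linalg.norm(np.diff(pads[np.argsort(-pads[:,1])],axis=0),axis=1))
B=dict(mini=((421,195),.058,.03,.022,.054),sa=((218,197),.102,.048,.030,.09),la=((296,178),.118,.056,.035,.106),wh=((365,168),.135,.060,.037,.123))
for k,((u,v),h,D,d,hb) in B.items():
    sub=np.zeros((480,640),bool);sub[v-25:v+26,u-22:u+23]=1
    cap=sub&(abs(W[...,2]-h)<.004)
    c=W[cap][:,:2]; pc=np.argwhere(cap).mean(0)[::-1]
    a=c.mean(0)
    # side body fit
    near=(np.hypot(*(WS[...,:2]-a).transpose(2,0,1))<D/2+.015)&(WS[...,2]>.012)&(WS[...,2]<hb-.006)
    print(k,"captop",a.round(4),len(c),pc.round(1),plane(T,*pc,h).round(4),"side",fitc(WS[near][:,:2],D/2).round(4),near.sum())
for nm,(u,v) in dict(timer=(245,246),beaker=(435,265),mug=(410,125),pen=(330,170),cup=(193,115),tq=(228,288),disc=(260,172),ring=(177,220),box=(473,195)).items():
    w=W[v-12:v+13,u-14:u+15].reshape(-1,3);w=w[w[:,2]>.008];print(nm,plane(T,u,v,.02).round(3),w.min(0).round(3),w.max(0).round(3))
a=cv2.resize(T["frame"][140:290,150:460],None,fx=2.5,fy=2.5,interpolation=2);cv2.imwrite("pics/crop0.png",a[:,:,::-1])
E
```

```text
pad [286.5 252.6] 606 [0.4703 0.1936]
pad [322.2 256. ] 598 [0.4645 0.1088]
pad [357.8 259.2] 605 [0.4591 0.0243]
pad [393.5 262.5] 611 [ 0.4535 -0.0603]
spacing [0.08495706 0.08469668 0.08485412]
mini captop [ 0.6135 -0.1195] 64 [422.7 192.4] [ 0.6134 -0.1194] side [ 0.6134 -0.1179] 234
sa captop [0.5873 0.3535] 128 [213.2 193.1] [0.5873 0.3535] side [0.5863 0.3563] 400
la captop [0.6375 0.1748] 181 [294.9 171.1] [0.6375 0.1748] side [0.6377 0.1775] 698
wh captop [0.6656 0.0188] 213 [367.3 158.1] [0.6657 0.0188] side [0.6661 0.0211] 1095
timer [0.482 0.291] [0.35  0.128 0.008] [0.506 0.323 1.054]
beaker [ 0.449 -0.156] [ 0.35  -0.179  0.008] [0.469 0.128 1.054]
mug [ 0.793 -0.099] [ 0.35  -0.122  0.02 ] [0.816 0.128 1.054]
pen [0.673 0.095] [0.35  0.092 0.008] [0.706 0.128 1.054]
cup [0.802 0.434] [0.35  0.128 0.008] [0.821 0.46  1.054]
tq [0.383 0.326] [0.35  0.128 0.008] [0.407 0.357 1.054]
disc [0.663 0.264] [0.638 0.236 0.008] [0.696 0.296 0.021]
ring [0.54  0.454] [0.35  0.128 0.008] [0.571 0.492 1.054]
box [ 0.62 -0.25] [ 0.35  -0.268  0.008] [0.651 0.128 1.054]
```

View pics/crop0.png

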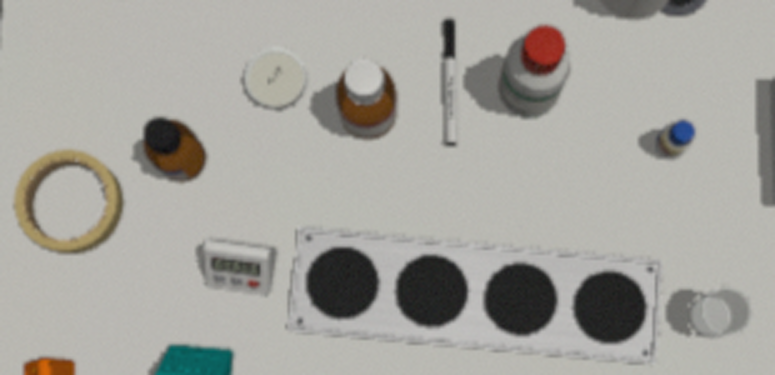

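The crop confirms the white timer at crop (238,265), beside pad_1, and the four distinct bottles. I'll check the pads in the side camera, so the offset between cameras can be averaged out, and work out the first move.

```bash
cat > d.py <<'E'
import sys,numpy as np
from station import arm
from scipy.spatial.transform import Rotation as R
def deltas(*xyzs,yaw=-1.637):
    s=arm.get_state(); M=R.from_euler('xyz',s["ee_rot"]); G=R.from_euler('xyz',[np.pi,0,yaw])
    print("t",round(s["t"],2),"pos",s["eef_pos"].round(4),"rot",s["ee_rot"].round(4),"w",round(s["width"],4),"gf",round(s["gripper_force"],1))
    for p in xyzs: print(p,"d",(M.inv().apply(np.array(p)-s["eef_pos"])*1000).round(1),"r",(M.inv()*G).as_rotvec().round(3))
if __name__=="__main__":
    deltas(*[tuple(map(float,a.split(','))) for a in sys.argv[1:]])
E
python3 - <<'E'
from h import *
S=dict(np.load("side0.npz"))
V=S["view"];g=cv2.cvtColor(S["frame"],cv2.COLOR_RGB2GRAY)
m=(g<60).astype(np.uint8); n,l,st,ce=cv2.connectedComponentsWithStats(m)
for i in range(1,n):
    if 225<ce[i][1]<300 and 270<ce[i][0]<350 and st[i][4]>100: print("pad",ce[i].round(1),st[i][4],plane(S,*ce[i],.010).round(4))
E
python3 d.py .587,.355,.249
```

```text
pad [295.7 236.6] 199 [0.4676 0.1936]
pad [305.3 250.6] 239 [0.4626 0.1082]
pad [316.  266.2] 296 [0.4572 0.0238]
pad [324.6 284. ] 281 [ 0.4452 -0.0579]
t 0.1 pos [0.2793 0.6141 0.2477] rot [ 3.1401e+00 -1.0000e-04 -4.2690e-01] w 0.0877 gf 0.0
(0.587, 0.355, 0.249) d [387.4 108.4  -1.1] r [ 1.00e-03 -1.00e-03  1.21e+00]
```

Emit:
jog_arm([
  {"dx": 40, "dy": 11, "dz": 0, "rz": 0.12, "gripper": 0},
  {"dx": 80, "dy": 22, "dz": 0, "rz": 0.24, "gripper": 0},
  {"dx": 120, "dy": 34, "dz": 0, "rz": 0.36, "gripper": 0},
  {"dx": 160, "dy": 45, "dz": 0, "rz": 0.48, "gripper": 0},
  {"dx": 200, "dy": 56, "dz": 0, "rz": 0.6, "gripper": 0},
  {"dx": 240, "dy": 67, "dz": 0, "rz": 0.72, "gripper": 0},
  {"dx": 280, "dy": 78, "dz": 0, "rz": 0.84, "gripper": 0},
  {"dx": 320, "dy": 90, "dz": 0, "rz": 0.96, "gripper": 0},
], force=15)

```text
invalid input at $.targets[0]: expected keys dx, dy, dz, rx, ry, rz, gripper
```

```bash
python3 d.py .587,.355,.2 .587,.355,.073
```

```text
t 0.1 pos [0.2793 0.6141 0.2477] rot [ 3.1401e+00 -1.0000e-04 -4.2690e-01] w 0.0877 gf 0.0
(0.587, 0.355, 0.2) d [387.4 108.3  47.9] r [ 1.00e-03 -1.00e-03  1.21e+00]
(0.587, 0.355, 0.073) d [387.3 108.1 174.9] r [ 1.00e-03 -1.00e-03  1.21e+00]
```

Emit:
jog_arm([
  {"dx": 40, "dy": 11, "dz": 0, "rx": 0, "ry": 0, "rz": 0.12, "gripper": 0},
  {"dx": 80, "dy": 22, "dz": 0, "rx": 0, "ry": 0, "rz": 0.24, "gripper": 0},
  {"dx": 120, "dy": 34, "dz": 0, "rx": 0, "ry": 0, "rz": 0.36, "gripper": 0},
  {"dx": 160, "dy": 45, "dz": 0, "rx": 0, "ry": 0, "rz": 0.48, "gripper": 0},
  {"dx": 200, "dy": 56, "dz": 0, "rx": 0, "ry": 0, "rz": 0.6, "gripper": 0},
  {"dx": 240, "dy": 67, "dz": 0, "rx": 0, "ry": 0, "rz": 0.72, "gripper": 0},
  {"dx": 280, "dy": 78, "dz": 0, "rx": 0, "ry": 0, "rz": 0.84, "gripper": 0},
  {"dx": 320, "dy": 90, "dz": 0, "rx": 0, "ry": 0, "rz": 0.96, "gripper": 0},
], force=15)

```text
t: 0.77
eef_pos: [0.5345, 0.3985, 0.2483]
ee_rot: [3.141, -0.0, -1.392]
force: [0.8, 1.0, 0.4]
width: 0.0876
gripper_force: 0.0
```

```bash
python3 d.py .587,.355,.2 .587,.355,.073
```

```text
t 0.77 pos [0.5345 0.3985 0.2483] rot [ 3.1411e+00 -3.0000e-04 -1.3925e+00] w 0.0876 gf 0.0
(0.587, 0.355, 0.2) d [ 52.1 -44.   48.2] r [ 0.    -0.     0.245]
(0.587, 0.355, 0.073) d [ 52.1 -44.  175.2] r [ 0.    -0.     0.245]
```

Emit:
jog_arm([
  {"dx": 26, "dy": -22, "dz": 20, "rx": 0, "ry": 0, "rz": 0.12, "gripper": 0},
  {"dx": 52, "dy": -44, "dz": 40, "rx": 0, "ry": 0, "rz": 0.245, "gripper": 0},
  {"dx": 52, "dy": -44, "dz": 60, "rx": 0, "ry": 0, "rz": 0.245, "gripper": 0},
  {"dx": 52, "dy": -44, "dz": 80, "rx": 0, "ry": 0, "rz": 0.245, "gripper": 0},
  {"dx": 52, "dy": -44, "dz": 80, "rx": 0, "ry": 0, "rz": 0.245, "gripper": 0},
  {"dx": 52, "dy": -44, "dz": 80, "rx": 0, "ry": 0, "rz": 0.245, "gripper": 0},
  {"dx": 52, "dy": -44, "dz": 80, "rx": 0, "ry": 0, "rz": 0.245, "gripper": 0},
  {"dx": 52, "dy": -44, "dz": 80, "rx": 0, "ry": 0, "rz": 0.245, "gripper": 0},
])

```text
t: 1.43
eef_pos: [0.5865, 0.358, 0.1703]
ee_rot: [-3.14, 0.002, -1.631]
force: [-0.3, 0.0, 0.7]
width: 0.0875
gripper_force: 0.0
```

```bash
python3 d.py .587,.355,.073; python3 - <<'E'
from station import arm
import cv2
f=arm.grab_frame("side");cv2.imwrite("pics/s1.png",cv2.resize(f["frame"][80:280,170:430],None,fx=2.5,fy=2.5)[:,:,::-1])
E
```

```text
t 1.43 pos [0.5865 0.358  0.1703] rot [-3.1398e+00  1.6000e-03 -1.6307e+00] w 0.0875 gf 0.0
(0.587, 0.355, 0.073) d [ 3.1 -0.5 97.3] r [-0.002  0.002  0.006]
```

View pics/s1.png

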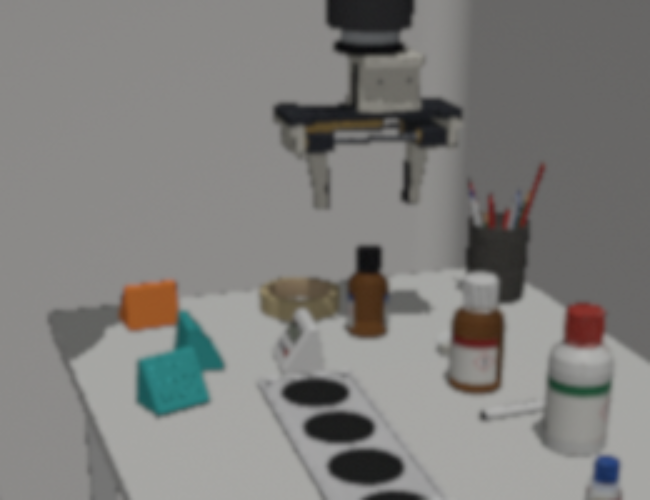

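The jaws straddle the small amber bottle (370,290) along x, with the tips well above it. I'll descend, grip and lift.

Emit:
jog_arm([
  {"dx": 3, "dy": 0, "dz": 25, "rx": 0, "ry": 0, "rz": 0, "gripper": 0},
  {"dx": 3, "dy": 0, "dz": 50, "rx": 0, "ry": 0, "rz": 0, "gripper": 0},
  {"dx": 3, "dy": 0, "dz": 75, "rx": 0, "ry": 0, "rz": 0, "gripper": 0},
  {"dx": 3, "dy": 0, "dz": 97, "rx": 0, "ry": 0, "rz": 0, "gripper": 0},
  {"dx": 3, "dy": 0, "dz": 97, "rx": 0, "ry": 0, "rz": 0, "gripper": 0},
  {"dx": 3, "dy": 0, "dz": 97, "rx": 0, "ry": 0, "rz": 0, "gripper": 0.3},
  {"dx": 3, "dy": 0, "dz": 97, "rx": 0, "ry": 0, "rz": 0, "gripper": 0.6},
  {"dx": 3, "dy": 0, "dz": 97, "rx": 0, "ry": 0, "rz": 0, "gripper": 0.6},
], force=15)

```text
t: 2.15
eef_pos: [0.587, 0.3551, 0.074]
ee_rot: [-3.139, 0.002, -1.631]
force: [-0.3, 0.0, 0.3]
width: 0.0727
gripper_force: 0.0
```

Emit:
jog_arm([
  {"dx": 0, "dy": 0, "dz": 0, "rx": 0, "ry": 0, "rz": 0, "gripper": 0.7},
  {"dx": 0, "dy": 0, "dz": 0, "rx": 0, "ry": 0, "rz": 0, "gripper": 0.7},
  {"dx": 0, "dy": 0, "dz": 0, "rx": 0, "ry": 0, "rz": 0, "gripper": 0.7},
  {"dx": 0, "dy": 0, "dz": -10, "rx": 0, "ry": 0, "rz": 0, "gripper": 0.7},
  {"dx": 0, "dy": 0, "dz": -30, "rx": 0, "ry": 0, "rz": 0, "gripper": 0.7},
  {"dx": 0, "dy": 0, "dz": -60, "rx": 0, "ry": 0, "rz": 0, "gripper": 0.7},
  {"dx": 0, "dy": 0, "dz": -90, "rx": 0, "ry": 0, "rz": 0, "gripper": 0.7},
  {"dx": 0, "dy": 0, "dz": -100, "rx": 0, "ry": 0, "rz": 0, "gripper": 0.7},
])

```text
t: 2.82
eef_pos: [0.5877, 0.355, 0.1773]
ee_rot: [-3.137, 0.004, -1.631]
force: [1.0, 0.7, -0.2]
width: 0.0478
gripper_force: 15.0
```

```bash
python3 d.py .4637,.1086,.17 .4637,.1086,.083
```

```text
t 2.82 pos [0.5877 0.355  0.1773] rot [-3.1366  0.0038 -1.6311] w 0.0478 gf 15.0
(0.4637, 0.1086, 0.17) d [253.5 108.9   5.8] r [-0.005  0.004  0.006]
(0.4637, 0.1086, 0.083) d [253.8 109.4  92.8] r [-0.005  0.004  0.006]
```

Emit:
jog_arm([
  {"dx": 25, "dy": 11, "dz": 0, "rx": 0, "ry": 0, "rz": 0, "gripper": 0.7},
  {"dx": 60, "dy": 26, "dz": 0, "rx": 0, "ry": 0, "rz": 0, "gripper": 0.7},
  {"dx": 97, "dy": 42, "dz": 0, "rx": 0, "ry": 0, "rz": 0, "gripper": 0.7},
  {"dx": 134, "dy": 57, "dz": 0, "rx": 0, "ry": 0, "rz": 0, "gripper": 0.7},
  {"dx": 171, "dy": 73, "dz": 0, "rx": -0.005, "ry": 0.004, "rz": 0, "gripper": 0.7},
  {"dx": 208, "dy": 89, "dz": 0, "rx": -0.005, "ry": 0.004, "rz": 0.006, "gripper": 0.7},
  {"dx": 240, "dy": 103, "dz": 5, "rx": -0.005, "ry": 0.004, "rz": 0.006, "gripper": 0.7},
  {"dx": 254, "dy": 109, "dz": 20, "rx": -0.005, "ry": 0.004, "rz": 0.006, "gripper": 0.7},
])

```text
t: 3.48
eef_pos: [0.46, 0.1044, 0.1534]
ee_rot: [3.139, -0.002, -1.639]
force: [0.5, -0.4, -2.2]
width: 0.0476
gripper_force: 15.0
```

Emit:
jog_arm([
  {"dx": 0, "dy": 0, "dz": 15, "rx": 0, "ry": 0, "rz": 0, "gripper": 0.7},
  {"dx": 0, "dy": 0, "dz": 30, "rx": 0, "ry": 0, "rz": 0, "gripper": 0.7},
  {"dx": 0, "dy": 0, "dz": 40, "rx": 0, "ry": 0, "rz": 0, "gripper": 0.7},
  {"dx": 0, "dy": 0, "dz": 50, "rx": 0, "ry": 0, "rz": 0, "gripper": 0.7},
  {"dx": 0, "dy": 0, "dz": 50, "rx": 0, "ry": 0, "rz": 0, "gripper": 0.7},
  {"dx": 0, "dy": 0, "dz": 50, "rx": 0, "ry": 0, "rz": 0, "gripper": 0.7},
  {"dx": 0, "dy": 0, "dz": 50, "rx": 0, "ry": 0, "rz": 0, "gripper": 0.7},
  {"dx": 0, "dy": 0, "dz": 50, "rx": 0, "ry": 0, "rz": 0, "gripper": 0.7},
])

```text
t: 4.15
eef_pos: [0.4619, 0.1073, 0.1024]
ee_rot: [3.138, -0.003, -1.638]
force: [0.6, 0.2, -1.1]
width: 0.0478
gripper_force: 15.0
```

```bash
python3 d.py .4637,.1086,.083; python3 - <<'E'
from station import arm
from h import *
f=arm.grab_frame("side");cv2.imwrite("pics/s2.png",cv2.resize(f["frame"][100:320,170:430],None,fx=2.5,fy=2.5)[:,:,::-1])
p=arm.get_state()["eef_pos"];W=cloud(f);b=p[2]-.073
n=(np.hypot(*(W[...,:2]-p[:2]).transpose(2,0,1))<.035)&(W[...,2]>b+.006)&(W[...,2]<b+.045)
print(n.sum(),fitc(W[n][:,:2],.024)-p[:2])
E
```

```text
t 4.15 pos [0.4619 0.1073 0.1024] rot [ 3.1376 -0.0033 -1.6376] w 0.0478 gf 15.0
(0.4637, 0.1086, 0.083) d [-1.5 -1.8 19.4] r [ 0.004 -0.003 -0.001]
320 [-0.00246648  0.00172792]
```

View pics/s2.png

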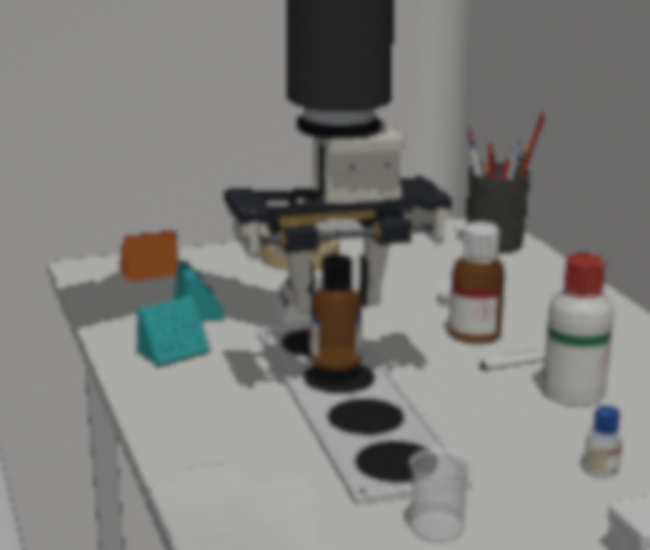

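The bottle hangs upright over pad_2 (338,378). Next is lowering, release and retreat.

Emit:
jog_arm([
  {"dx": -1.5, "dy": -1.8, "dz": 8, "rx": 0.004, "ry": -0.003, "rz": 0, "gripper": 0.7},
  {"dx": -1.5, "dy": -1.8, "dz": 14, "rx": 0.004, "ry": -0.003, "rz": 0, "gripper": 0.7},
  {"dx": -1.5, "dy": -1.8, "dz": 18.5, "rx": 0.004, "ry": -0.003, "rz": 0, "gripper": 0.7},
  {"dx": -1.5, "dy": -1.8, "dz": 18.5, "rx": 0.004, "ry": -0.003, "rz": 0, "gripper": 0.7},
  {"dx": -1.5, "dy": -1.8, "dz": 18.5, "rx": 0.004, "ry": -0.003, "rz": 0, "gripper": 0.7},
  {"dx": -1.5, "dy": -1.8, "dz": 18.5, "rx": 0.004, "ry": -0.003, "rz": 0, "gripper": 0.7},
  {"dx": -1.5, "dy": -1.8, "dz": 18.5, "rx": 0.004, "ry": -0.003, "rz": 0, "gripper": 0.4},
  {"dx": -1.5, "dy": -1.8, "dz": 18.5, "rx": 0.004, "ry": -0.003, "rz": 0, "gripper": 0.2},
])

```text
t: 4.87
eef_pos: [0.4629, 0.1081, 0.0829]
ee_rot: [3.14, -0.001, -1.638]
force: [0.2, -0.1, -0.6]
width: 0.0545
gripper_force: 0.0
```

Emit:
jog_arm([
  {"dx": 0, "dy": 0, "dz": 0, "rx": 0, "ry": 0, "rz": 0, "gripper": 0.1},
  {"dx": 0, "dy": 0, "dz": 0, "rx": 0, "ry": 0, "rz": 0, "gripper": 0},
  {"dx": 0, "dy": 0, "dz": 0, "rx": 0, "ry": 0, "rz": 0, "gripper": 0},
  {"dx": 0, "dy": 0, "dz": -20, "rx": 0, "ry": 0, "rz": 0, "gripper": 0},
  {"dx": 0, "dy": 0, "dz": -50, "rx": 0, "ry": 0, "rz": 0, "gripper": 0},
  {"dx": 0, "dy": 0, "dz": -80, "rx": 0, "ry": 0, "rz": 0, "gripper": 0},
  {"dx": 0, "dy": 0, "dz": -110, "rx": 0, "ry": 0, "rz": 0, "gripper": 0},
  {"dx": 0, "dy": 0, "dz": -115, "rx": 0, "ry": 0, "rz": 0, "gripper": 0},
])

```text
t: 5.53
eef_pos: [0.4655, 0.1093, 0.2031]
ee_rot: [-3.136, 0.002, -1.637]
force: [1.0, 0.4, 0.5]
width: 0.0875
gripper_force: 0.0
```

```bash
python3 d.py .6376,.1762,.2 .6376,.1762,.088
```

```text
t 5.53 pos [0.4655 0.1093 0.2031] rot [-3.1361e+00  2.5000e-03 -1.6369e+00] w 0.0875 gf 0.0
(0.6376, 0.1762, 0.2) d [ -78.1 -167.2    4.2] r [-0.005  0.002  0.   ]
(0.6376, 0.1762, 0.088) d [ -77.8 -166.6  116.2] r [-0.005  0.002  0.   ]
```

Emit:
jog_arm([
  {"dx": -13, "dy": -28, "dz": 0, "rx": 0, "ry": 0, "rz": 0, "gripper": 0},
  {"dx": -28, "dy": -60, "dz": 0, "rx": 0, "ry": 0, "rz": 0, "gripper": 0},
  {"dx": -43, "dy": -92, "dz": 5, "rx": 0, "ry": 0, "rz": 0, "gripper": 0},
  {"dx": -58, "dy": -124, "dz": 15, "rx": 0, "ry": 0, "rz": 0, "gripper": 0},
  {"dx": -71, "dy": -152, "dz": 25, "rx": 0, "ry": 0, "rz": 0, "gripper": 0},
  {"dx": -78, "dy": -167, "dz": 30, "rx": 0, "ry": 0, "rz": 0, "gripper": 0},
  {"dx": -78, "dy": -167, "dz": 30, "rx": 0, "ry": 0, "rz": 0, "gripper": 0},
  {"dx": -78, "dy": -167, "dz": 30, "rx": 0, "ry": 0, "rz": 0, "gripper": 0},
])

```text
t: 6.2
eef_pos: [0.6351, 0.1748, 0.166]
ee_rot: [3.138, -0.003, -1.638]
force: [-0.1, -1.0, -0.6]
width: 0.0874
gripper_force: 0.0
```

```bash
python3 d.py .6376,.1762,.088; python3 - <<'E'
from station import arm
from h import *
f=arm.grab_frame("top");W=cloud(f)
for nm,a,h in(("sa",(.4637,.1086),.112),("la",(.6376,.1762),.118)):
    n=(np.hypot(*(W[...,:2]-a).transpose(2,0,1))<.03)&(abs(W[...,2]-h)<.004);print(nm,n.sum(),W[n].mean(0).round(4))
E
```

```text
t 6.2 pos [0.6351 0.1748 0.166 ] rot [ 3.1382e+00 -2.5000e-03 -1.6382e+00] w 0.0874 gf 0.0
(0.6376, 0.1762, 0.088) d [-1.7 -2.7 78. ] r [ 0.003 -0.003 -0.001]
sa 137 [0.4621 0.1097 0.1124]
la 127 [0.6366 0.1782 0.1181]
```

Emit:
jog_arm([
  {"dx": -1.7, "dy": -2.7, "dz": 20, "rx": 0.003, "ry": -0.003, "rz": 0, "gripper": 0},
  {"dx": -1.7, "dy": -2.7, "dz": 45, "rx": 0.003, "ry": -0.003, "rz": 0, "gripper": 0},
  {"dx": -1.7, "dy": -2.7, "dz": 68, "rx": 0.003, "ry": -0.003, "rz": 0, "gripper": 0},
  {"dx": -1.7, "dy": -2.7, "dz": 78, "rx": 0.003, "ry": -0.003, "rz": 0, "gripper": 0},
  {"dx": -1.7, "dy": -2.7, "dz": 78, "rx": 0.003, "ry": -0.003, "rz": 0, "gripper": 0},
  {"dx": -1.7, "dy": -2.7, "dz": 78, "rx": 0.003, "ry": -0.003, "rz": 0, "gripper": 0.2},
  {"dx": -1.7, "dy": -2.7, "dz": 78, "rx": 0.003, "ry": -0.003, "rz": 0, "gripper": 0.4},
  {"dx": -1.7, "dy": -2.7, "dz": 78, "rx": 0.003, "ry": -0.003, "rz": 0, "gripper": 0.6},
], force=18)

```text
t: 6.92
eef_pos: [0.6387, 0.1769, 0.0918]
ee_rot: [-3.137, 0.003, -1.638]
force: [0.7, 1.0, 0.2]
width: 0.0729
gripper_force: 0.0
```

Emit:
jog_arm([
  {"dx": 0, "dy": 0, "dz": 0, "rx": 0, "ry": 0, "rz": 0, "gripper": 0.7},
  {"dx": 0, "dy": 0, "dz": 0, "rx": 0, "ry": 0, "rz": 0, "gripper": 0.7},
  {"dx": 0, "dy": 0, "dz": 0, "rx": 0, "ry": 0, "rz": 0, "gripper": 0.7},
  {"dx": 0, "dy": 0, "dz": -10, "rx": 0, "ry": 0, "rz": 0, "gripper": 0.7},
  {"dx": 0, "dy": 0, "dz": -40, "rx": 0, "ry": 0, "rz": 0, "gripper": 0.7},
  {"dx": 0, "dy": 0, "dz": -75, "rx": 0, "ry": 0, "rz": 0, "gripper": 0.7},
  {"dx": 0, "dy": 0, "dz": -110, "rx": 0, "ry": 0, "rz": 0, "gripper": 0.7},
  {"dx": 0, "dy": 0, "dz": -130, "rx": 0, "ry": 0, "rz": 0, "gripper": 0.7},
])

```text
t: 7.58
eef_pos: [0.6386, 0.1763, 0.2247]
ee_rot: [-3.136, 0.004, -1.637]
force: [1.1, -0.7, -0.8]
width: 0.0555
gripper_force: 17.9
```

```bash
python3 d.py .458,.0241,.218 .458,.0241,.098
```

```text
t 7.58 pos [0.6386 0.1763 0.2247] rot [-3.1357  0.0036 -1.6374] w 0.0555 gf 17.9
(0.458, 0.0241, 0.218) d [163.9 170.1   5.1] r [-0.006  0.004 -0.   ]
(0.458, 0.0241, 0.098) d [164.4 170.8 125.1] r [-0.006  0.004 -0.   ]
```

Emit:
jog_arm([
  {"dx": 15, "dy": 16, "dz": 0, "rx": 0, "ry": 0, "rz": 0, "gripper": 0.7},
  {"dx": 40, "dy": 41, "dz": 0, "rx": 0, "ry": 0, "rz": 0, "gripper": 0.7},
  {"dx": 67, "dy": 69, "dz": 0, "rx": 0, "ry": 0, "rz": 0, "gripper": 0.7},
  {"dx": 94, "dy": 97, "dz": 0, "rx": 0, "ry": 0, "rz": 0, "gripper": 0.7},
  {"dx": 121, "dy": 125, "dz": 0, "rx": 0, "ry": 0, "rz": 0, "gripper": 0.7},
  {"dx": 146, "dy": 151, "dz": 0, "rx": 0, "ry": 0, "rz": 0, "gripper": 0.7},
  {"dx": 164, "dy": 170, "dz": 10, "rx": 0, "ry": 0, "rz": 0, "gripper": 0.7},
  {"dx": 164, "dy": 170, "dz": 30, "rx": 0, "ry": 0, "rz": 0, "gripper": 0.7},
])

```text
t: 8.25
eef_pos: [0.4541, 0.0217, 0.1914]
ee_rot: [-3.137, 0.004, -1.639]
force: [0.5, 0.8, -3.2]
width: 0.056
gripper_force: 17.9
```

Emit:
jog_arm([
  {"dx": 0, "dy": 0, "dz": 25, "rx": 0, "ry": 0, "rz": 0, "gripper": 0.7},
  {"dx": 0, "dy": 0, "dz": 50, "rx": 0, "ry": 0, "rz": 0, "gripper": 0.7},
  {"dx": 0, "dy": 0, "dz": 68, "rx": 0, "ry": 0, "rz": 0, "gripper": 0.7},
  {"dx": 0, "dy": 0, "dz": 75, "rx": 0, "ry": 0, "rz": 0, "gripper": 0.7},
  {"dx": 0, "dy": 0, "dz": 75, "rx": 0, "ry": 0, "rz": 0, "gripper": 0.7},
  {"dx": 0, "dy": 0, "dz": 75, "rx": 0, "ry": 0, "rz": 0, "gripper": 0.7},
  {"dx": 0, "dy": 0, "dz": 75, "rx": 0, "ry": 0, "rz": 0, "gripper": 0.7},
  {"dx": 0, "dy": 0, "dz": 75, "rx": 0, "ry": 0, "rz": 0, "gripper": 0.7},
])

```text
t: 8.92
eef_pos: [0.4581, 0.0245, 0.1154]
ee_rot: [-3.138, 0.003, -1.638]
force: [-0.3, -1.1, -2.1]
width: 0.0559
gripper_force: 17.9
```

```bash
python3 d.py .458,.0241,.1
```

```text
t 8.92 pos [0.4581 0.0245 0.1154] rot [-3.1376e+00  3.0000e-03 -1.6376e+00] w 0.0559 gf 17.9
(0.458, 0.0241, 0.1) d [ 0.5  0.1 15.4] r [-0.004  0.003 -0.001]
```

Emit:
jog_arm([
  {"dx": 0.5, "dy": 0, "dz": 7, "rx": -0.004, "ry": 0.003, "rz": 0, "gripper": 0.7},
  {"dx": 0.5, "dy": 0, "dz": 12, "rx": -0.004, "ry": 0.003, "rz": 0, "gripper": 0.7},
  {"dx": 0.5, "dy": 0, "dz": 15, "rx": -0.004, "ry": 0.003, "rz": 0, "gripper": 0.7},
  {"dx": 0.5, "dy": 0, "dz": 15, "rx": -0.004, "ry": 0.003, "rz": 0, "gripper": 0.7},
  {"dx": 0.5, "dy": 0, "dz": 15, "rx": -0.004, "ry": 0.003, "rz": 0, "gripper": 0.7},
  {"dx": 0.5, "dy": 0, "dz": 15, "rx": -0.004, "ry": 0.003, "rz": 0, "gripper": 0.7},
  {"dx": 0.5, "dy": 0, "dz": 15, "rx": -0.004, "ry": 0.003, "rz": 0, "gripper": 0.7},
  {"dx": 0.5, "dy": 0, "dz": 15, "rx": -0.004, "ry": 0.003, "rz": 0, "gripper": 0.7},
])

```text
t: 9.58
eef_pos: [0.4582, 0.0238, 0.0996]
ee_rot: [3.141, -0.001, -1.637]
force: [3.2, -3.4, 4.9]
width: 0.0557
gripper_force: 18.0
```

```bash
python3 - <<'E'
from station import arm
from h import *
f=arm.grab_frame("side");W=cloud(f)
s=arm.get_state();print(s["force"],s["eef_pos"])
n=(np.hypot(*(W[...,:2]-(.458,.0241)).transpose(2,0,1))<.04)&(W[...,2]>.018)&(W[...,2]<.06)
print(n.sum(),fitc(W[n][:,:2],.028)); i=np.argwhere(n);print(i.min(0),i.max(0))
c=(np.hypot(*(W[...,:2]-(.458,.0241)).transpose(2,0,1))<.04)&(W[...,2]>.11)&(W[...,2]<.16);print(np.percentile(W[c][:,2],[50,90,98,100]))
E
```

```text
[ 2.62231559 -2.66221437  5.63221613] [0.45814081 0.02382619 0.09958141]
456 [0.45544104 0.02322012]
[248 303] [269 328]
[0.12725112 0.15675958 0.15963451 0.15998863]
```

Force z went from -2 to +5 N, so the bottle is on the pad. Releasing and retreating.

Emit:
jog_arm([
  {"dx": 0, "dy": 0, "dz": 0, "rx": 0, "ry": 0, "rz": 0, "gripper": 0.3},
  {"dx": 0, "dy": 0, "dz": 0, "rx": 0, "ry": 0, "rz": 0, "gripper": 0.2},
  {"dx": 0, "dy": 0, "dz": 0, "rx": 0, "ry": 0, "rz": 0, "gripper": 0.1},
  {"dx": 0, "dy": 0, "dz": 0, "rx": 0, "ry": 0, "rz": 0, "gripper": 0},
  {"dx": 0, "dy": 0, "dz": -20, "rx": 0, "ry": 0, "rz": 0, "gripper": 0},
  {"dx": 0, "dy": 0, "dz": -50, "rx": 0, "ry": 0, "rz": 0, "gripper": 0},
  {"dx": 0, "dy": 0, "dz": -90, "rx": 0, "ry": 0, "rz": 0, "gripper": 0},
  {"dx": 0, "dy": 0, "dz": -115, "rx": 0, "ry": 0, "rz": 0, "gripper": 0},
])

```text
t: 10.3
eef_pos: [0.4578, 0.0238, 0.217]
ee_rot: [3.141, -0.001, -1.637]
force: [0.8, 0.7, 0.7]
width: 0.087
gripper_force: 0.0
```

```bash
python3 d.py .6659,.020,.2 .6659,.02,.103
```

```text
t 10.3 pos [0.4578 0.0238 0.217 ] rot [ 3.1411e+00 -8.0000e-04 -1.6372e+00] w 0.087 gf 0.0
(0.6659, 0.02, 0.2) d [ -10.  -207.9   16.9] r [ 0.001 -0.001 -0.   ]
(0.6659, 0.02, 0.103) d [ -10.1 -207.9  113.9] r [ 0.001 -0.001 -0.   ]
```

Emit:
jog_arm([
  {"dx": -2, "dy": -30, "dz": 0, "rx": 0, "ry": 0, "rz": 0, "gripper": 0},
  {"dx": -3, "dy": -67, "dz": 0, "rx": 0, "ry": 0, "rz": 0, "gripper": 0},
  {"dx": -5, "dy": -104, "dz": 0, "rx": 0, "ry": 0, "rz": 0, "gripper": 0},
  {"dx": -7, "dy": -141, "dz": 10, "rx": 0, "ry": 0, "rz": 0, "gripper": 0},
  {"dx": -9, "dy": -178, "dz": 20, "rx": 0, "ry": 0, "rz": 0, "gripper": 0},
  {"dx": -10, "dy": -208, "dz": 25, "rx": 0, "ry": 0, "rz": 0, "gripper": 0},
  {"dx": -10, "dy": -208, "dz": 25, "rx": 0, "ry": 0, "rz": 0, "gripper": 0},
  {"dx": -10, "dy": -208, "dz": 25, "rx": 0, "ry": 0, "rz": 0, "gripper": 0},
])

```text
t: 10.97
eef_pos: [0.6659, 0.0195, 0.1859]
ee_rot: [3.136, -0.002, -1.639]
force: [-1.3, 0.7, -0.6]
width: 0.0875
gripper_force: 0.0
```

```bash
python3 d.py .6659,.020,.103; python3 - <<'E'
from station import arm
from h import *
f=arm.grab_frame("top");W=cloud(f)
for nm,a,h in(("sa",(.4637,.1086),.112),("la",(.458,.0241),.128),("mini",(.6135,-.119),.058)):
    n=(np.hypot(*(W[...,:2]-a).transpose(2,0,1))<.03)&(abs(W[...,2]-h)<.004);print(nm,n.sum(),W[n].mean(0).round(4))
E
```

```text
t 10.97 pos [0.6659 0.0195 0.1859] rot [ 3.1356e+00 -2.2000e-03 -1.6388e+00] w 0.0875 gf 0.0
(0.6659, 0.02, 0.103) d [-0.7 -0.5 82.9] r [ 0.006 -0.002 -0.002]
sa 0 [nan nan nan]
la 0 [nan nan nan]
mini 65 [ 0.6134 -0.1195  0.0578]<stdin>:5: RuntimeWarning: Mean of empty slice.
  ret = um.true_divide(
```

Emit:
jog_arm([
  {"dx": -0.7, "dy": -0.5, "dz": 20, "rx": 0.006, "ry": -0.002, "rz": 0, "gripper": 0},
  {"dx": -0.7, "dy": -0.5, "dz": 48, "rx": 0.006, "ry": -0.002, "rz": 0, "gripper": 0},
  {"dx": -0.7, "dy": -0.5, "dz": 72, "rx": 0.006, "ry": -0.002, "rz": 0, "gripper": 0},
  {"dx": -0.7, "dy": -0.5, "dz": 83, "rx": 0.006, "ry": -0.002, "rz": 0, "gripper": 0},
  {"dx": -0.7, "dy": -0.5, "dz": 83, "rx": 0.006, "ry": -0.002, "rz": 0, "gripper": 0},
  {"dx": -0.7, "dy": -0.5, "dz": 83, "rx": 0.006, "ry": -0.002, "rz": 0, "gripper": 0.2},
  {"dx": -0.7, "dy": -0.5, "dz": 83, "rx": 0.006, "ry": -0.002, "rz": 0, "gripper": 0.4},
  {"dx": -0.7, "dy": -0.5, "dz": 83, "rx": 0.006, "ry": -0.002, "rz": 0, "gripper": 0.6},
], force=18)

```text
t: 11.68
eef_pos: [0.667, 0.0207, 0.1078]
ee_rot: [-3.135, 0.002, -1.637]
force: [-0.3, 0.3, 0.8]
width: 0.0728
gripper_force: 0.0
```

Emit:
jog_arm([
  {"dx": 0, "dy": 0, "dz": 0, "rx": 0, "ry": 0, "rz": 0, "gripper": 0.7},
  {"dx": 0, "dy": 0, "dz": 0, "rx": 0, "ry": 0, "rz": 0, "gripper": 0.7},
  {"dx": 0, "dy": 0, "dz": 0, "rx": 0, "ry": 0, "rz": 0, "gripper": 0.7},
  {"dx": 0, "dy": 0, "dz": -10, "rx": 0, "ry": 0, "rz": 0, "gripper": 0.7},
  {"dx": 0, "dy": 0, "dz": -40, "rx": 0, "ry": 0, "rz": 0, "gripper": 0.7},
  {"dx": 0, "dy": 0, "dz": -75, "rx": 0, "ry": 0, "rz": 0, "gripper": 0.7},
  {"dx": 0, "dy": 0, "dz": -110, "rx": 0, "ry": 0, "rz": 0, "gripper": 0.7},
  {"dx": 0, "dy": 0, "dz": -145, "rx": 0, "ry": 0, "rz": 0, "gripper": 0.7},
])

```text
t: 12.35
eef_pos: [0.6646, 0.0201, 0.2522]
ee_rot: [-3.139, 0.001, -1.638]
force: [1.4, 0.5, -2.1]
width: 0.0598
gripper_force: 18.0
```

```bash
python3 d.py .453,-.0603,.25 .453,-.0603,.113
```

```text
t 12.35 pos [0.6646 0.0201 0.2522] rot [-3.1392e+00  7.0000e-04 -1.6380e+00] w 0.0598 gf 18.0
(0.453, -0.0603, 0.25) d [ 94.4 205.7   1.7] r [-0.002  0.001 -0.001]
(0.453, -0.0603, 0.113) d [ 94.5 206.  138.7] r [-0.002  0.001 -0.001]
```

Emit:
jog_arm([
  {"dx": 9, "dy": 20, "dz": 0, "rx": 0, "ry": 0, "rz": 0, "gripper": 0.7},
  {"dx": 24, "dy": 52, "dz": 0, "rx": 0, "ry": 0, "rz": 0, "gripper": 0.7},
  {"dx": 39, "dy": 86, "dz": 0, "rx": 0, "ry": 0, "rz": 0, "gripper": 0.7},
  {"dx": 54, "dy": 119, "dz": 0, "rx": 0, "ry": 0, "rz": 0, "gripper": 0.7},
  {"dx": 69, "dy": 151, "dz": 0, "rx": 0, "ry": 0, "rz": 0, "gripper": 0.7},
  {"dx": 83, "dy": 181, "dz": 0, "rx": 0, "ry": 0, "rz": 0, "gripper": 0.7},
  {"dx": 94, "dy": 206, "dz": 0, "rx": 0, "ry": 0, "rz": 0, "gripper": 0.7},
  {"dx": 94, "dy": 206, "dz": 20, "rx": 0, "ry": 0, "rz": 0, "gripper": 0.7},
])

```text
t: 13.02
eef_pos: [0.4507, -0.0611, 0.2333]
ee_rot: [-3.133, 0.003, -1.638]
force: [0.8, 1.2, -3.0]
width: 0.0599
gripper_force: 18.0
```

Emit:
jog_arm([
  {"dx": 0, "dy": 0, "dz": 25, "rx": 0, "ry": 0, "rz": 0, "gripper": 0.7},
  {"dx": 0, "dy": 0, "dz": 55, "rx": 0, "ry": 0, "rz": 0, "gripper": 0.7},
  {"dx": 0, "dy": 0, "dz": 80, "rx": 0, "ry": 0, "rz": 0, "gripper": 0.7},
  {"dx": 0, "dy": 0, "dz": 95, "rx": 0, "ry": 0, "rz": 0, "gripper": 0.7},
  {"dx": 0, "dy": 0, "dz": 95, "rx": 0, "ry": 0, "rz": 0, "gripper": 0.7},
  {"dx": 0, "dy": 0, "dz": 95, "rx": 0, "ry": 0, "rz": 0, "gripper": 0.7},
  {"dx": 0, "dy": 0, "dz": 95, "rx": 0, "ry": 0, "rz": 0, "gripper": 0.7},
  {"dx": 0, "dy": 0, "dz": 95, "rx": 0, "ry": 0, "rz": 0, "gripper": 0.7},
])

```text
t: 13.68
eef_pos: [0.455, -0.0594, 0.1362]
ee_rot: [-3.135, 0.002, -1.638]
force: [-0.1, 0.5, -2.4]
width: 0.0599
gripper_force: 18.0
```

```bash
python3 d.py .453,-.0603,.115;python3 - <<'E'
from station import arm
import cv2
f=arm.grab_frame("side");cv2.imwrite("pics/s3.png",cv2.resize(f["frame"][100:340,190:450],None,fx=2.5,fy=2.5)[:,:,::-1])
E
```

```text
t 13.68 pos [ 0.455  -0.0594  0.1362] rot [-3.1354e+00  1.6000e-03 -1.6376e+00] w 0.0599 gf 18.0
(0.453, -0.0603, 0.115) d [ 1.   2.  21.2] r [-0.006  0.002 -0.001]
```

View pics/s3.png

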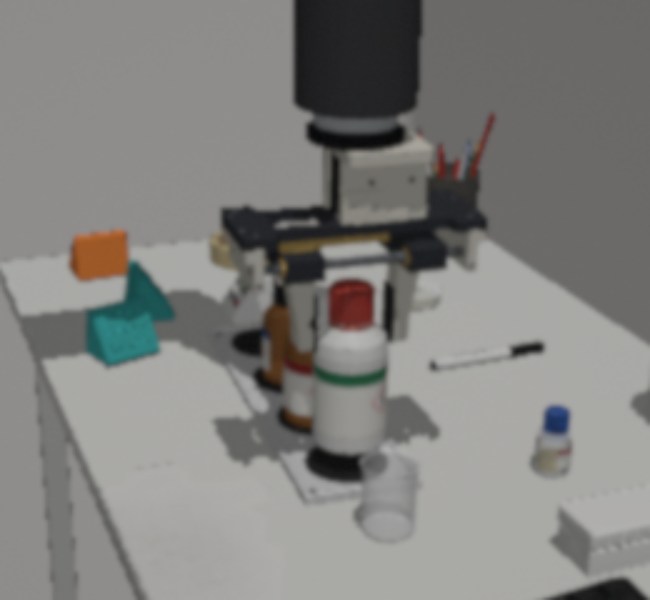

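The white bottle hangs upright over pad_4 (345,460), and both ambers stand at (295,390) and (275,340).

Emit:
jog_arm([
  {"dx": 1, "dy": 2, "dz": 8, "rx": -0.006, "ry": 0.002, "rz": 0, "gripper": 0.7},
  {"dx": 1, "dy": 2, "dz": 15, "rx": -0.006, "ry": 0.002, "rz": 0, "gripper": 0.7},
  {"dx": 1, "dy": 2, "dz": 19, "rx": -0.006, "ry": 0.002, "rz": 0, "gripper": 0.7},
  {"dx": 1, "dy": 2, "dz": 20, "rx": -0.006, "ry": 0.002, "rz": 0, "gripper": 0.7},
  {"dx": 1, "dy": 2, "dz": 20, "rx": -0.006, "ry": 0.002, "rz": 0, "gripper": 0.7},
  {"dx": 1, "dy": 2, "dz": 20, "rx": -0.006, "ry": 0.002, "rz": 0, "gripper": 0.7},
  {"dx": 1, "dy": 2, "dz": 20, "rx": -0.006, "ry": 0.002, "rz": 0, "gripper": 0.7},
  {"dx": 1, "dy": 2, "dz": 20, "rx": -0.006, "ry": 0.002, "rz": 0, "gripper": 0.7},
])

```text
t: 14.4
eef_pos: [0.4524, -0.0607, 0.1155]
ee_rot: [3.14, -0.002, -1.637]
force: [-3.8, 0.4, 11.6]
width: 0.06
gripper_force: 18.0
```

Contact. Release and retreat.

Emit:
jog_arm([
  {"dx": 0, "dy": 0, "dz": 0, "rx": 0, "ry": 0, "rz": 0, "gripper": 0.28},
  {"dx": 0, "dy": 0, "dz": 0, "rx": 0, "ry": 0, "rz": 0, "gripper": 0.2},
  {"dx": 0, "dy": 0, "dz": 0, "rx": 0, "ry": 0, "rz": 0, "gripper": 0.1},
  {"dx": 0, "dy": 0, "dz": 0, "rx": 0, "ry": 0, "rz": 0, "gripper": 0},
  {"dx": 0, "dy": 0, "dz": -20, "rx": 0, "ry": 0, "rz": 0, "gripper": 0},
  {"dx": 0, "dy": 0, "dz": -50, "rx": 0, "ry": 0, "rz": 0, "gripper": 0},
  {"dx": 0, "dy": 0, "dz": -90, "rx": 0, "ry": 0, "rz": 0, "gripper": 0},
  {"dx": 0, "dy": 0, "dz": -115, "rx": 0, "ry": 0, "rz": 0, "gripper": 0},
])

```text
t: 15.07
eef_pos: [0.4531, -0.0605, 0.2328]
ee_rot: [-3.141, -0.001, -1.637]
force: [2.0, 0.1, 0.4]
width: 0.0875
gripper_force: 0.0
```

```bash
python3 d.py .6135,-.1187,.2 .6135,-.1187,.035
```

```text
t 15.07 pos [ 0.4531 -0.0605  0.2328] rot [-3.1413e+00 -1.2000e-03 -1.6372e+00] w 0.0875 gf 0.0
(0.6135, -0.1187, 0.2) d [  47.4 -163.9   32.9] r [-0.    -0.001 -0.   ]
(0.6135, -0.1187, 0.035) d [  47.2 -163.9  197.9] r [-0.    -0.001 -0.   ]
```

Emit:
jog_arm([
  {"dx": 8, "dy": -27, "dz": 0, "rx": 0, "ry": 0, "rz": 0, "gripper": 0},
  {"dx": 18, "dy": -62, "dz": 0, "rx": 0, "ry": 0, "rz": 0, "gripper": 0},
  {"dx": 28, "dy": -97, "dz": 10, "rx": 0, "ry": 0, "rz": 0, "gripper": 0},
  {"dx": 38, "dy": -132, "dz": 40, "rx": 0, "ry": 0, "rz": 0, "gripper": 0},
  {"dx": 47, "dy": -164, "dz": 70, "rx": 0, "ry": 0, "rz": 0, "gripper": 0},
  {"dx": 47, "dy": -164, "dz": 100, "rx": 0, "ry": 0, "rz": 0, "gripper": 0},
  {"dx": 47, "dy": -164, "dz": 110, "rx": 0, "ry": 0, "rz": 0, "gripper": 0},
  {"dx": 47, "dy": -164, "dz": 110, "rx": 0, "ry": 0, "rz": 0, "gripper": 0},
])

```text
t: 15.73
eef_pos: [0.6101, -0.1187, 0.1151]
ee_rot: [3.132, -0.002, -1.639]
force: [-0.4, 1.0, 0.7]
width: 0.0879
gripper_force: 0.0
```

```bash
python3 d.py .6135,-.1187,.035
```

```text
t 15.73 pos [ 0.6101 -0.1187  0.1151] rot [ 3.1316e+00 -1.9000e-03 -1.6390e+00] w 0.0879 gf 0.0
(0.6135, -0.1187, 0.035) d [-0.4 -4.2 80.1] r [ 0.01  -0.002 -0.002]
```

Emit:
jog_arm([
  {"dx": 0, "dy": -2, "dz": 20, "rx": 0.003, "ry": 0, "rz": 0, "gripper": 0},
  {"dx": 0, "dy": -2, "dz": 48, "rx": 0.003, "ry": 0, "rz": 0, "gripper": 0},
  {"dx": 0, "dy": -2, "dz": 70, "rx": 0.003, "ry": 0, "rz": 0, "gripper": 0.1},
  {"dx": 0, "dy": -2, "dz": 78, "rx": 0.003, "ry": 0, "rz": 0, "gripper": 0.2},
  {"dx": 0, "dy": -2, "dz": 78, "rx": 0.003, "ry": 0, "rz": 0, "gripper": 0.3},
  {"dx": 0, "dy": -2, "dz": 78, "rx": 0.003, "ry": 0, "rz": 0, "gripper": 0.4},
  {"dx": 0, "dy": -2, "dz": 78, "rx": 0.003, "ry": 0, "rz": 0, "gripper": 0.4},
  {"dx": 0, "dy": -2, "dz": 78, "rx": 0.003, "ry": 0, "rz": 0, "gripper": 0.4},
], force=10)

```text
t: 16.4
eef_pos: [0.6156, -0.1184, 0.0436]
ee_rot: [-3.137, -0.001, -1.637]
force: [-1.2, 0.6, -0.1]
width: 0.0548
gripper_force: 0.0
```

```bash
python3 d.py .6135,-.1187,.035
```

```text
t 16.4 pos [ 0.6156 -0.1184  0.0436] rot [-3.1374e+00 -7.0000e-04 -1.6373e+00] w 0.0548 gf 0.0
(0.6135, -0.1187, 0.035) d [0.4 2.1 8.6] r [-0.004 -0.001 -0.   ]
```

Emit:
jog_arm([
  {"dx": 0, "dy": 2, "dz": 3, "rx": -0.004, "ry": 0, "rz": 0, "gripper": 0.4},
  {"dx": 0, "dy": 2, "dz": 6, "rx": -0.004, "ry": 0, "rz": 0, "gripper": 0.4},
  {"dx": 0, "dy": 2, "dz": 6, "rx": -0.004, "ry": 0, "rz": 0, "gripper": 0.4},
  {"dx": 0, "dy": 2, "dz": 6, "rx": -0.004, "ry": 0, "rz": 0, "gripper": 0.6},
  {"dx": 0, "dy": 2, "dz": 6, "rx": -0.004, "ry": 0, "rz": 0, "gripper": 0.8},
  {"dx": 0, "dy": 2, "dz": 6, "rx": -0.004, "ry": 0, "rz": 0, "gripper": 0.8},
  {"dx": 0, "dy": 2, "dz": 6, "rx": -0.004, "ry": 0, "rz": 0, "gripper": 0.8},
  {"dx": 0, "dy": 2, "dz": 6, "rx": -0.004, "ry": 0, "rz": 0, "gripper": 0.8},
])

```text
t: 17.07
eef_pos: [0.6125, -0.1185, 0.0355]
ee_rot: [3.139, -0.001, -1.638]
force: [0.3, -0.8, -0.3]
width: 0.0298
gripper_force: 10.0
```

Emit:
jog_arm([
  {"dx": 0, "dy": 0, "dz": 0, "rx": 0, "ry": 0, "rz": 0, "gripper": 0.8},
  {"dx": 0, "dy": 0, "dz": -10, "rx": 0, "ry": 0, "rz": 0, "gripper": 0.8},
  {"dx": 0, "dy": 0, "dz": -35, "rx": 0, "ry": 0, "rz": 0, "gripper": 0.8},
  {"dx": 0, "dy": 0, "dz": -70, "rx": 0, "ry": 0, "rz": 0, "gripper": 0.8},
  {"dx": 0, "dy": 0, "dz": -105, "rx": 0, "ry": 0, "rz": 0, "gripper": 0.8},
  {"dx": 0, "dy": 0, "dz": -140, "rx": 0, "ry": 0, "rz": 0, "gripper": 0.8},
  {"dx": 0, "dy": 0, "dz": -170, "rx": 0, "ry": 0, "rz": 0, "gripper": 0.8},
  {"dx": 0, "dy": 0, "dz": -180, "rx": 0, "ry": 0, "rz": 0, "gripper": 0.8},
])

```text
t: 17.73
eef_pos: [0.6149, -0.1186, 0.2221]
ee_rot: [-3.137, -0.001, -1.637]
force: [1.1, 0.1, -0.6]
width: 0.03
gripper_force: 10.0
```

```bash
python3 d.py .469,.1936,.215 .469,.1936,.048
```

```text
t 17.73 pos [ 0.6149 -0.1186  0.2221] rot [-3.1365e+00 -1.0000e-03 -1.6371e+00] w 0.03 gf 10.0
(0.469, 0.1936, 0.215) d [-301.8  166.3    6. ] r [-0.005 -0.001 -0.   ]
(0.469, 0.1936, 0.048) d [-302.   167.2  173. ] r [-0.005 -0.001 -0.   ]
```

Emit:
jog_arm([
  {"dx": -20, "dy": 11, "dz": 0, "rx": 0, "ry": 0, "rz": 0, "gripper": 0.8},
  {"dx": -50, "dy": 28, "dz": 0, "rx": 0, "ry": 0, "rz": 0, "gripper": 0.8},
  {"dx": -82, "dy": 45, "dz": 0, "rx": 0, "ry": 0, "rz": 0, "gripper": 0.8},
  {"dx": -114, "dy": 63, "dz": 0, "rx": 0, "ry": 0, "rz": 0, "gripper": 0.8},
  {"dx": -146, "dy": 81, "dz": 0, "rx": 0, "ry": 0, "rz": 0, "gripper": 0.8},
  {"dx": -178, "dy": 98, "dz": 0, "rx": 0, "ry": 0, "rz": 0, "gripper": 0.8},
  {"dx": -210, "dy": 116, "dz": 0, "rx": 0, "ry": 0, "rz": 0, "gripper": 0.8},
  {"dx": -240, "dy": 133, "dz": 0, "rx": 0, "ry": 0, "rz": 0, "gripper": 0.8},
])

```text
t: 18.4
eef_pos: [0.4951, 0.1315, 0.2162]
ee_rot: [3.139, -0.001, -1.638]
force: [-0.8, 1.6, -0.3]
width: 0.0296
gripper_force: 10.0
```

Emit:
jog_arm([
  {"dx": -32, "dy": 18, "dz": 0, "rx": 0, "ry": 0, "rz": 0, "gripper": 0.8},
  {"dx": -62, "dy": 34, "dz": 0, "rx": 0, "ry": 0, "rz": 0, "gripper": 0.8},
  {"dx": -62, "dy": 34, "dz": 0, "rx": 0, "ry": 0, "rz": 0, "gripper": 0.8},
  {"dx": -62, "dy": 34, "dz": 20, "rx": 0, "ry": 0, "rz": 0, "gripper": 0.8},
  {"dx": -62, "dy": 34, "dz": 45, "rx": 0, "ry": 0, "rz": 0, "gripper": 0.8},
  {"dx": -62, "dy": 34, "dz": 60, "rx": 0, "ry": 0, "rz": 0, "gripper": 0.8},
  {"dx": -62, "dy": 34, "dz": 60, "rx": 0, "ry": 0, "rz": 0, "gripper": 0.8},
  {"dx": -62, "dy": 34, "dz": 60, "rx": 0, "ry": 0, "rz": 0, "gripper": 0.8},
])

```text
t: 19.07
eef_pos: [0.4662, 0.1937, 0.1557]
ee_rot: [3.138, -0.002, -1.638]
force: [0.5, 0.9, 0.9]
width: 0.0299
gripper_force: 10.0
```

```bash
python3 d.py .469,.1936,.048
```

```text
t 19.07 pos [0.4662 0.1937 0.1557] rot [ 3.1378e+00 -2.3000e-03 -1.6377e+00] w 0.0299 gf 10.0
(0.469, 0.1936, 0.048) d [ -0.3  -3.2 107.7] r [ 0.004 -0.002 -0.001]
```

Emit:
jog_arm([
  {"dx": 0, "dy": -3, "dz": 18, "rx": 0.003, "ry": -0.002, "rz": 0, "gripper": 0.8},
  {"dx": 0, "dy": -3, "dz": 42, "rx": 0.003, "ry": -0.002, "rz": 0, "gripper": 0.8},
  {"dx": 0, "dy": -3, "dz": 66, "rx": 0.003, "ry": -0.002, "rz": 0, "gripper": 0.8},
  {"dx": 0, "dy": -3, "dz": 84, "rx": 0.003, "ry": -0.002, "rz": 0, "gripper": 0.8},
  {"dx": 0, "dy": -3, "dz": 92, "rx": 0.003, "ry": -0.002, "rz": 0, "gripper": 0.8},
  {"dx": 0, "dy": -3, "dz": 92, "rx": 0.003, "ry": -0.002, "rz": 0, "gripper": 0.8},
  {"dx": 0, "dy": -3, "dz": 92, "rx": 0.003, "ry": -0.002, "rz": 0, "gripper": 0.8},
  {"dx": 0, "dy": -3, "dz": 92, "rx": 0.003, "ry": -0.002, "rz": 0, "gripper": 0.8},
])

```text
t: 19.73
eef_pos: [0.4701, 0.1946, 0.0653]
ee_rot: [-3.14, 0.003, -1.637]
force: [-0.9, 0.1, -0.5]
width: 0.0294
gripper_force: 10.0
```

```bash
python3 d.py .469,.1936,.0465
```

```text
t 19.73 pos [0.4701 0.1946 0.0653] rot [-3.1397e+00  2.6000e-03 -1.6375e+00] w 0.0294 gf 10.0
(0.469, 0.1936, 0.0465) d [ 1.2  1.1 18.8] r [-0.002  0.003 -0.   ]
```

Emit:
jog_arm([
  {"dx": 1, "dy": 1, "dz": 7, "rx": -0.002, "ry": 0.002, "rz": 0, "gripper": 0.8},
  {"dx": 1, "dy": 1, "dz": 13, "rx": -0.002, "ry": 0.002, "rz": 0, "gripper": 0.8},
  {"dx": 1, "dy": 1, "dz": 17, "rx": -0.002, "ry": 0.002, "rz": 0, "gripper": 0.8},
  {"dx": 1, "dy": 1, "dz": 19, "rx": -0.002, "ry": 0.002, "rz": 0, "gripper": 0.8},
  {"dx": 1, "dy": 1, "dz": 19, "rx": -0.002, "ry": 0.002, "rz": 0, "gripper": 0.8},
  {"dx": 1, "dy": 1, "dz": 19, "rx": -0.002, "ry": 0.002, "rz": 0, "gripper": 0.8},
  {"dx": 1, "dy": 1, "dz": 19, "rx": -0.002, "ry": 0.002, "rz": 0, "gripper": 0.8},
  {"dx": 1, "dy": 1, "dz": 19, "rx": -0.002, "ry": 0.002, "rz": 0, "gripper": 0.8},
])

```text
t: 20.4
eef_pos: [0.4679, 0.1929, 0.0446]
ee_rot: [3.139, -0.001, -1.638]
force: [-1.6, 0.4, 1.3]
width: 0.0298
gripper_force: 10.0
```

Emit:
jog_arm([
  {"dx": 0, "dy": 0, "dz": 0, "rx": 0, "ry": 0, "rz": 0, "gripper": 0.6},
  {"dx": 0, "dy": 0, "dz": 0, "rx": 0, "ry": 0, "rz": 0, "gripper": 0.5},
  {"dx": 0, "dy": 0, "dz": 0, "rx": 0, "ry": 0, "rz": 0, "gripper": 0.4},
  {"dx": 0, "dy": 0, "dz": 0, "rx": 0, "ry": 0, "rz": 0, "gripper": 0.3},
  {"dx": 0, "dy": 0, "dz": -20, "rx": 0, "ry": 0, "rz": 0, "gripper": 0.2},
  {"dx": 0, "dy": 0, "dz": -50, "rx": 0, "ry": 0, "rz": 0, "gripper": 0.2},
  {"dx": 0, "dy": 0, "dz": -90, "rx": 0, "ry": 0, "rz": 0, "gripper": 0.2},
  {"dx": 0, "dy": 0, "dz": -125, "rx": 0, "ry": 0, "rz": 0, "gripper": 0.2},
])

```text
t: 21.07
eef_pos: [0.4681, 0.1928, 0.1714]
ee_rot: [3.139, -0.002, -1.638]
force: [0.2, 1.2, 0.2]
width: 0.0694
gripper_force: 0.0
```

Emit:
jog_arm([
  {"dx": -20, "dy": -10, "dz": -20, "rx": 0, "ry": 0, "rz": 0, "gripper": 0},
  {"dx": -50, "dy": -30, "dz": -40, "rx": 0, "ry": 0, "rz": 0, "gripper": 0},
  {"dx": -85, "dy": -50, "dz": -50, "rx": 0, "ry": 0, "rz": 0, "gripper": 0},
  {"dx": -120, "dy": -65, "dz": -50, "rx": 0, "ry": 0, "rz": 0, "gripper": 0},
  {"dx": -155, "dy": -65, "dz": -50, "rx": 0, "ry": 0, "rz": 0, "gripper": 0},
  {"dx": -190, "dy": -65, "dz": -50, "rx": 0, "ry": 0, "rz": 0, "gripper": 0},
  {"dx": -220, "dy": -65, "dz": -50, "rx": 0, "ry": 0, "rz": 0, "gripper": 0},
  {"dx": -240, "dy": -65, "dz": -50, "rx": 0, "ry": 0, "rz": 0, "gripper": 0},
])

```text
t: 21.73
eef_pos: [0.5492, 0.4309, 0.2184]
ee_rot: [3.139, -0.001, -1.637]
force: [0.1, -0.7, -0.2]
width: 0.0877
gripper_force: 0.0
```

```bash
python3 - <<'E'
from station import arm
from h import *
import numpy as np
T=arm.grab_frame("top");S=arm.grab_frame("side")
W=cloud(T);WS=cloud(S)
for nm,a,h,r,hb in(("mini",(.4703,.1936),.068,.015,.064),("sa",(.4645,.1088),.112,.024,.1),("la",(.4591,.0243),.128,.028,.116),("wh",(.4535,-.0603),.145,.03,.133)):
    n=(np.hypot(*(W[...,:2]-a).transpose(2,0,1))<.03)&(abs(W[...,2]-h)<.004)
    m=(np.hypot(*(WS[...,:2]-a).transpose(2,0,1))<r+.012)&(WS[...,2]>.02)&(WS[...,2]<hb-.006)
    print(nm,n.sum(),((W[n].mean(0)[:2]-a)*1000).round(1),m.sum(),(fitc(WS[m][:,:2],r)*1e3-np.array(a)*1e3).round(1))
cv2.imwrite("pics/t4.png",cv2.resize(T["frame"][140:320,150:460],None,fx=2.5,fy=2.5)[:,:,::-1])
cv2.imwrite("pics/s4.png",cv2.resize(S["frame"][140:340,190:450],None,fx=2.5,fy=2.5)[:,:,::-1])
E
```

```text
mini 70 [-4.6 -2.4] 91 [-5.3  0.1]
sa 139 [-2.3  0.9] 302 [-3.6  4.5]
la 192 [-3.1 -2. ] 479 [-3.7  1.5]
wh 234 [-3.2 -1.7] 1395 [-3.6  0. ]
```

View pics/t4.png

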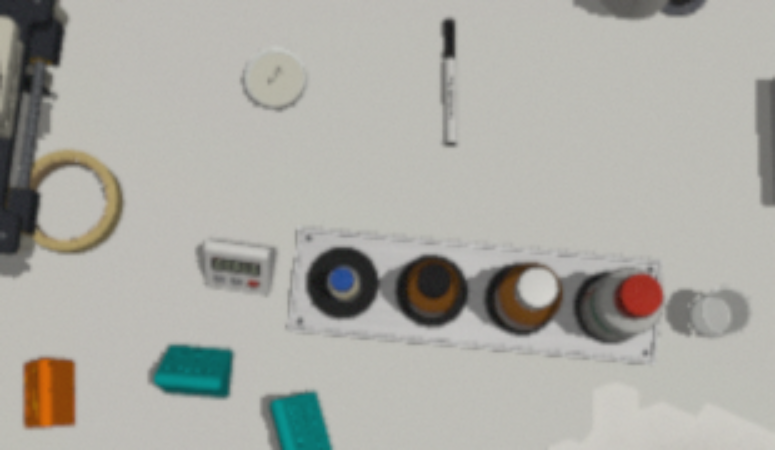

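View pics/s4.png

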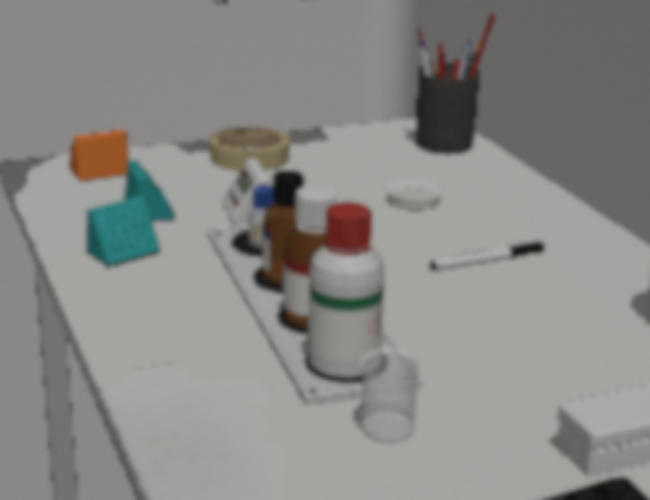

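The bottles stand upright in order: mini at (342,283) next to the timer, then small amber, large amber, and white at (620,300) at the beaker end. The timer hasn't moved, its display is visible, and each bottle is within about 5 mm of its pad centre. Handing in.

```bash
python3 -c "
from station import arm
print(arm.job_done())"
```

```text
the job is handed in; nothing more can be done
None
```

The job is handed in: mini, small amber, large amber and white stand upright on pads 1 to 4, rising from the timer, each within about 5 mm of its pad centre, with the timer unmoved and its display clear.

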